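# Snap a stroke-stop clip onto a hydraulic cylinder rod and close the rod on it

## Robot

A 6-joint arm with a two-finger parallel gripper is mounted at the origin on the work surface. World frame = base frame: x ahead of the robot, y to its left, z up, the work surface at z = 0. Lengths are in m, angles in rad, forces in N, time in s.
With the tool pointing down it reaches from about 0.425 to 0.95 m from the base axis. Payload 3.5 kg.
Tool frame: the origin (TCP) lies midway between the tips of the shut fingers; the grasp point (between the pads) lies 19 mm behind it (ctrl.pinch_z is the distance from the TCP to the grasp point, in m); z points along the fingers, y is the line along which they close (so a half turn about z gives the same grasp; the last joint's range is limited). The gripper opens to 85 mm and grips with 20 to 120 N. Pads are 22 mm wide; open, the fingers measure 114 mm over their backs; the gripper's body (76 mm by 85 mm) begins 54 mm behind the grasp point. The pads swing forward as they close: fully open they stand 13 mm farther back than shut.
Start: joints at [1.016, 0.286, 1.577, -0, 1.279, -0.15], TCP at [0.266, 0.62, 0.207] pointing down, gripper open.
Joint ranges: [-2.77, 2.77], [-0.9, 2.22], [0.21, 2.48], [-1.53, 4.67], [0.24, 2.81], [-2.84, 2.84]. Speed limits (rad/s): [2.79, 2.79, 3.14, 3.14, 3.14, 3.14].

## Interface

Orientations are given as a unit quaternion [x, y, z, w].
In Python, from plant import get_state, viewer, sign_off, ctrl gives the robot as it stands. The module is installed in compiled form; this text tells all that it offers.
- The arm moves only by the shell command python3 -m handwheel 'ROWS' [FORCE]. ROWS is JSON, a list that holds one entry, the list of rows, each a list of 5 numbers: the finger opening in m, from 0 to 0.0854, then the shift along the tool's x, y, z in m, then the turn about the tool's z in degrees. In form: [[[claw, x, y, z, spin], ...]]. A call has 1 to 12 rows; each row shifts and turns the commanded pose from where the row before left it, along the tool's axes as they then stand; what a row does not reach is not made up. A row lasts 1/12 s, in which the tool goes at most 41.7 mm and 7.16 degrees, less where a joint would pass 70% of its speed; a pose out of reach is approached as far as the arm can. A call is refused whole if a number of a shift passes 0.0417 or a number of a turn 7.16, either way. A call with a gripper value outside its range is refused whole. The fingers move at their own pace and stop on an object; FORCE is the grip in N (left out, the last holds). Time passes only in rows, so rows that do not move let the fingers close. It gives the time, the measured TCP pose, the force, the opening and the grip force at its end, in the units of the state.
- get_state(): the state, without advancing time (a new reading comes with each control period).
- viewer.read_camera(name): name is "side" or "top"; returns the picture (420x560x3 uint8, blue, green, red); there is no depth.
- viewer.camera_params(name): a dict with "fov_y" (degrees; the focal length in pixels is half the picture's height over the tangent of half this angle, whatever the lens; pixels are square), "cx", "cy" (the principal point, pixels), "xyz" and "attitude" of the camera in the world. Camera axes: x right, y up, looking along -z (the intrinsics and any distortion apply to the point x, -y, -z); pixel columns grow to the right and rows downward; lengths in m; the calibration is good to about 2 mm. A picture is of the moment at which its call begins. camera_params takes no time and is no camera call.
- sign_off(): hands the job in; it is judged then, once.
Trained networks look in the newest picture that a camera, given by its name, has taken for a name from the list of things; names that differ only in an ending like _2 or _b are one class to them, and where a whole thing is asked for, a point or a joint stands for the part that bears it (a point fixed in the world has none). Each returns a list of dicts, best first, with "confidence" (0 to 1); they miss things now and then, are a little off and sometimes report something else, mostly with a low value. They report only what shows in the picture. A call takes as long as a camera call. They do not tell look-alikes from the thing itself.
- viewer.look_for(camera, name): "extent" ([left, top, width, height] as shares, 0 to 1, of the picture: columns of its width, rows of its height, round what is visible of it).
- viewer.outline_of(camera, name): "mask" (420x560 bool, what is visible of it) and "extent" ([left, top, width, height] as shares, 0 to 1, of the picture: columns of its width, rows of its height, round what is visible of it).
- viewer.pinpoint(camera, name): "xy" ([column, row] as shares, 0 to 1, of the picture: columns of its width, rows of its height: a listed point, or the origin of a listed thing).
The state is a dict: "time": time; "qpos": joint angles; "dq": joint speeds; "joint_efforts": joint torques, N m; "eef_pos": TCP position; "tcp_rot": TCP orientation; "contact_force": force on the tool from outside, world axes, zero at the start; "wrist_torque": the same for the moment, N m; "opening": opening from 0.0 (shut) to 1.0 (fully open); "finger_force": force on a finger pad.
Only numpy, scipy, OpenCV 4.12 (cv2) and the standard library are available. Lean on these libraries where they do the work, as an engineer would, in place of code of your own. Each camera call takes 0.05 s, during which the arm holds its last target. There are 200 camera calls.

## Task

Snap the longer of the two stop clips down over the bare chromed rod of the hydraulic cylinder until both its jaws have closed under the rod, and let go of it; then push the rod in by its eye until the lock nut jams the clip against the gland, and hold it pressed there with about 15 N for half a second. Work by feel: the clip must never be pressed on the cylinder or the rod with more than 30 N. Leave everything else where it lies.

Things in the scene. Friction and masses are not known exactly. Their poses are not given: they have to be found in the camera images.
- cylinder: Grey hydraulic cylinder lying on two wooden vee blocks, fixed. Barrel 72 mm in diameter, 235 mm long, two capped ports on top; at one end a dark round gland, from which a bright chromed rod comes out level. Origin 75 mm straight below gland_face; its y axis points out along the rod, away from the barrel, z up. Its height over the bench differs by up to 8 mm.
- gland_face (a point): Centre of the gland's flat end face, on the rod's axis; axes as the cylinder.
- gland: The gland, 68 mm in diameter and 46 mm long, fixed to the cylinder; origin and axes as gland_face.
- rod: Chromed, oiled, slippery rod, 30 mm in diameter; slides in and out of the cylinder against a seal drag of about 5 N and stays where it is left. Origin on its axis 193 mm inward of eye_mid, axes as the cylinder. From the gland outward: bare rod, a short thread with a hexagon lock nut (41 mm across flats, 14 mm thick), the eye's neck (48 mm in diameter, inner face 51 mm inward of eye_mid), the eye.
- eye_mid (a point): Middle of the rod's eye, on the rod's axis. The eye is an upright flat ring 54 mm in diameter, 28 mm thick across the rod: grip its flat sides from above. The lock nut's inner face lies 65 to 79 mm inward of this point: the nut is set anywhere on its thread, not measured, and does not turn. At the start that face is at least 94 mm from the gland.
- long_clip: The longer stop clip, 45 mm along its bore, 76 mm high, about 0.22 kg: an aluminium saddle 47 mm wide (39 to 49 mm above the origin), on it a grip rib 22 mm thick (x), 45 mm long (y), 49 to 76 mm up; two dark sprung jaws hang below. It stands on its jaw tips, open side down. Origin at the centre of its underside, y along the bore, z up; the same either way round.
- long_clip_bore (a point): Centre of the longer clip's bore, 23.8 mm above its origin, 15 mm below the saddle's underside. Pushed straight down on the rod, the flared jaws spread (up to about 20 N in all), pass its widest point, snap in under it and draw the clip on; home, the saddle bears on the rod and this point lies on the rod's axis. Slid along the rod, the clip drags with about 4 N.
- short_clip: The shorter stop clip, 28 mm long along its bore and otherwise like the longer one. To be left alone.
- spanner: Open-ended spanner, 190 mm, lying in front; left alone.
- grease_tin: Tin 72 mm in diameter, 75 mm high; left alone.
- brush: Flat brush, 200 mm; left alone.
- adaptor: Small brass hose adaptor, 42 mm high; left alone.
- port_plug: Small steel port plug, 26 mm high; left alone.
- seal_box: Cardboard box 70 x 110 x 37 mm; left alone.
Not all that is in view belongs to the job. What is shaped like the long_clip but green or pink is not meant.

How it is judged:
On the way, in this order (a step that is already met when the one before it is completed fails the run):
1. the longer clip is snapped fully home on the rod, between the gland and the lock nut (x of long_clip_bore in the frame of gland_face between -0.002 and 0.002 m and z of long_clip_bore in the frame of gland_face between -0.002 and 0.002 m and angle between the y axis of long_clip and the y axis of cylinder, either way round below 0.1 rad and y of long_clip_bore in the frame of gland_face between 0.02 and 0.1 m), for 0.2 s.
2. with the clip let go, the rod is pushed in until its lock nut presses the clip on the gland with at least 8 N (contact force between long_clip and gland above 8 N and contact force between the fingers and long_clip below 0.5 N), for 0.2 s.
At the end, for the whole second after the job is handed in: The longer clip sits home on the rod (bore centre within 2 mm of its axis, within 0.1 rad of its line), its end within 2 mm of the gland, the rod closed on it (eye middle 108.5 to 125.5 mm from the gland's face, where the nut meets the clip at any setting), all let go and at rest (x of long_clip_bore in the frame of gland_face between -0.002 and 0.002 m and z of long_clip_bore in the frame of gland_face between -0.002 and 0.002 m and angle between the y axis of long_clip and the y axis of cylinder, either way round below 0.1 rad and y of long_clip_bore in the frame of gland_face between 0.0205 and 0.0245 m and y of eye_mid in the frame of gland_face between 0.1085 and 0.1255 m and linear speed of each of long_clip, rod below 0.02 m/s); the robot touches nothing.
It fails at once if the clip is pressed on the cylinder's gland with more than 30 N (contact force between long_clip and gland above 30 N).
It fails at once if the clip is pressed on the rod or its lock nut with more than 30 N (45 N of contact in all, with the jaws' own spring grip of 15 N) (contact force between long_clip and rod above 45 N).
It fails at once if something else is moved by more than 40 mm (distance of any of short_clip, spanner, grease_tin, brush, adaptor, port_plug, seal_box from where it was at the start of the episode above 0.04 m).
It also fails if it takes over 59 s, if anything falls off the work surface, if the arm or the gripper's body presses on something with over 40 N, if the wrist force passes 120 N, or if a joint passes its speed limit or range.

## Working session

There is one attempt and no reset: what is moved stays moved. The work goes in short steps, Python scripts to look and compute and a shell command to move; the robot and the scene stay as the last step left them, time stands still between calls to the robot, and variables do not carry over. Pictures are saved under pics/ and viewed, at most 10 in all, crops included, and the job is handed in when it is done.

```bash
mkdir -p pics; python3 - <<'E'
from plant import get_state, viewer, ctrl
import cv2, json
for c in("side","top"):
    cv2.imwrite(f"pics/{c}0.png",viewer.read_camera(c))
    print(c,viewer.camera_params(c))
    for n in("gland_face","eye_mid","long_clip","long_clip_bore","short_clip"):
        for r in viewer.pinpoint(c,n)[:3]: print(n,round(r["confidence"],2),round(r["xy"][0]*560,1),round(r["xy"][1]*420,1))
print(get_state(),ctrl.pinch_z)
E
```

```text
side {'fov_y': 53.300349974768835, 'cx': 280.84303362658477, 'cy': 215.1762532707079, 'xyz': array([0.30128229, 0.60655391, 0.58573891]), 'attitude': array([-0.0899877 ,  0.41811027,  0.88030572, -0.20529943])}
gland_face 0.87 267.1 185.2
gland_face 0.25 266.8 213.0
eye_mid 0.74 237.8 244.2
long_clip 0.97 306.2 331.7
long_clip 0.91 237.8 327.0
long_clip 0.73 299.9 391.5
long_clip_bore 0.92 305.1 319.1
long_clip_bore 0.76 366.8 346.4
long_clip_bore 0.73 301.6 384.6
short_clip 0.62 384.5 190.7
top {'fov_y': 48.61853936100459, 'cx': 283.6057782943285, 'cy': 206.19132015442844, 'xyz': array([0.43794432, 0.04322624, 1.19846419]), 'attitude': array([ 0.03950332, -0.02718085, -0.70516767,  0.7074173 ])}
gland_face 0.56 319.4 171.0
gland_face 0.34 310.0 115.6
eye_mid 0.9 246.6 179.6
eye_mid 0.42 309.4 116.9
eye_mid 0.22 321.6 170.0
long_clip 0.87 226.3 249.6
long_clip 0.87 212.0 210.6
long_clip 0.77 229.0 288.4
long_clip_bore 0.85 229.2 249.2
long_clip_bore 0.82 182.9 262.9
long_clip_bore 0.68 208.5 215.4
short_clip 0.77 401.4 254.7
{'time': 0.6, 'qpos': array([ 1.01600594e+00,  2.86262644e-01,  1.57670016e+00,  1.47136285e-06,
        1.27858183e+00, -1.49981581e-01]), 'dq': array([-0.00035563,  0.00068286, -0.00171252,  0.00112295, -0.00074218,
       -0.00120826]), 'joint_efforts': array([-1.80473985e-04, -4.05660582e+01, -2.92743462e+01, -9.02465217e-05,
        5.86637343e-04, -3.20135172e-07]), 'eef_pos': array([0.26580077, 0.62045476, 0.20704971]), 'tcp_rot': array([2.01025436e-01, 9.79586022e-01, 2.27771729e-05, 7.62533409e-06]), 'contact_force': array([ 0.35939684, -0.08793126, -0.00202015]), 'wrist_torque': array([-0.01747076,  0.02622928,  0.00479296]), 'finger_force': 0.0, 'opening': 0.999691445817479} 0.0187
```

View pics/side0.png

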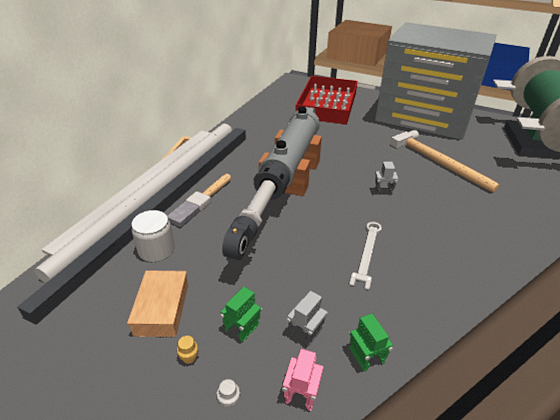

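View pics/top0.png

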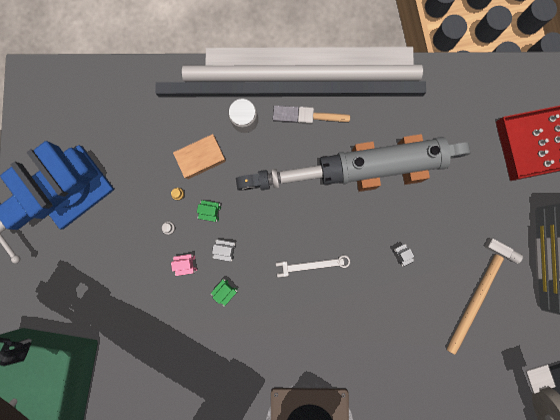

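```bash
cat > h.py <<'E'
import numpy as np, cv2
from scipy.spatial.transform import Rotation as R
from scipy.optimize import least_squares
from plant import get_state, viewer, ctrl
class Cam:
    def __init__(s,n):
        p=viewer.camera_params(n); s.f=210/np.tan(np.radians(p["fov_y"]/2)); s.c=np.array([p["cx"],p["cy"]]); s.t=p["xyz"]; s.R=R.from_quat(p["attitude"]).as_matrix()
    def proj(s,P):
        q=(np.atleast_2d(P)-s.t)@s.R; return s.c+s.f*np.c_[q[:,0]/-q[:,2],-q[:,1]/-q[:,2]]
    def ray(s,uv):
        d=np.r_[(np.array(uv)-s.c)/s.f,0]; d=s.R@np.array([d[0],-d[1],-1]); return d/np.linalg.norm(d)
    def at_z(s,uv,z):
        d=s.ray(uv); return s.t+d*(z-s.t[2])/d[2]
S,T=Cam("side"),Cam("top")
def tri(us,ut):
    r=least_squares(lambda P:np.r_[S.proj(P)[0]-us,T.proj(P)[0]-ut],[.5,.1,.1]); return r.x,r.fun
E
python3 - <<'E'
from h import *
for n,a,b in(("gland",(267.1,185.2),(319.4,171)),("eye",(237.8,244.2),(246.6,179.6)),("clip",(306.2,331.7),(226.3,249.6)),("bore",(305.1,319.1),(229.2,249.2))):
    P,f=tri(a,b); print(n,P.round(4),f.round(1))
for c in"side","top":
    im=viewer.read_camera(c)
    for n in "rod","long_clip","gland":
        for k,r in enumerate(viewer.outline_of(c,n)[:4]):
            m=r["mask"].astype(np.uint8); e=cv2.minAreaRect(cv2.findNonZero(m)); print(c,n,k,round(r["confidence"],2),m.sum(),e)
            if n=="rod" and k==0: np.save(f"rod_{c}.npy",m)
im=viewer.read_camera("top"); A=cv2.resize(im[220:280,190:250],(400,400),interpolation=cv2.INTER_CUBIC)
B=cv2.resize(im[140:220,230:350],(600,400),interpolation=cv2.INTER_CUBIC)
s=viewer.read_camera("side");C=cv2.resize(s[280:350,275:335],(343,400),interpolation=cv2.INTER_CUBIC);D=cv2.resize(s[150:270,215:315],(333,400),interpolation=cv2.INTER_CUBIC)
cv2.imwrite("pics/c1.png",cv2.resize(np.hstack([A,C]),None,fx=1,fy=1)); cv2.imwrite("pics/c2.png",cv2.resize(np.hstack([B,D]),None,fx=.85,fy=.85))
E
```

```text
gland [ 0.6304 -0.0232  0.083 ] [ 0.4  0.1 -0.2 -0.4]
eye [0.6035 0.1511 0.0745] [-1.9 -0.3  1.1  2.4]
clip [ 0.4379  0.2117 -0.0044] [-0.2 -0.   0.1  0.4]
bore [0.4429 0.2028 0.0155] [ 0.8  0.1 -0.3 -1.2]
side rod 0 0.66 1788 ((248.39999389648438, 219.80001831054688), (27.039569854736328, 88.06465911865234), 29.744882583618164)
side long_clip 0 0.71 1474 ((302.5000305175781, 378.5000305175781), (34.775657653808594, 55.65575408935547), 17.10272979736328)
side long_clip 1 0.66 1167 ((307.9103698730469, 317.9758605957031), (35.21128463745117, 46.42242431640625), 41.6335334777832)
side long_clip 2 0.58 1532 ((368.08990478515625, 342.4438171386719), (50.66790008544922, 39.96192169189453), 57.9946174621582)
side long_clip 3 0.58 1308 ((241.75003051757812, 314.2500305175781), (38.18376159667969, 45.96194076538086), 45.0)
side gland 0 0.71 752 ((272.250732421875, 178.6097869873047), (32.629608154296875, 34.045921325683594), 29.357751846313477)
top rod 0 0.9 1217 ((278.94219970703125, 177.624267578125), (18.855093002319336, 86.2164306640625), 81.25383758544922)
top long_clip 0 0.77 367 ((182.23793029785156, 264.8551940917969), (18.020870208740234, 22.754465103149414), 85.2363510131836)
top long_clip 1 0.73 425 ((223.0270233154297, 250.33782958984375), (22.522661209106445, 20.056676864624023), 9.462321281433105)
top long_clip 2 0.72 616 ((331.24365234375, 169.91116333007812), (30.066253662109375, 21.872844696044922), 85.91438293457031)
top long_clip 3 0.61 379 ((208.01351928710938, 210.91891479492188), (22.687061309814453, 18.577085494995117), 9.462322235107422)
top gland 0 0.85 569 ((331.0152587890625, 169.3646240234375), (28.74560546875, 20.947948455810547), 82.40535736083984)
top gland 1 0.26 5910 ((352.6312255859375, 168.46774291992188), (46.730506896972656, 234.3034210205078), 80.96051788330078)
top gland 2 0.19 106 ((168.5, 228.0), (11.0, 10.0), 0.0)
```

View pics/c1.png

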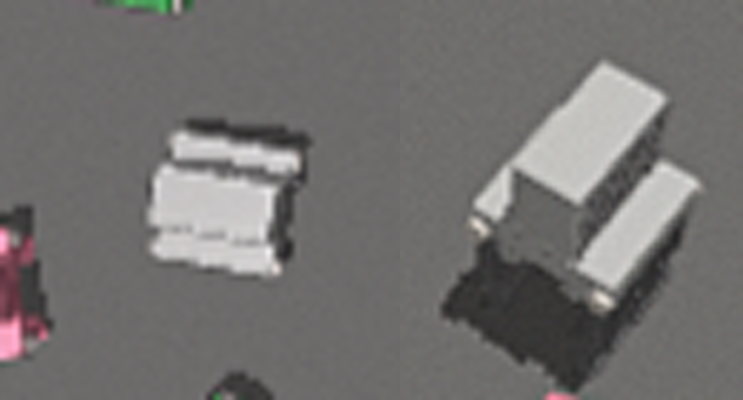

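View pics/c2.png

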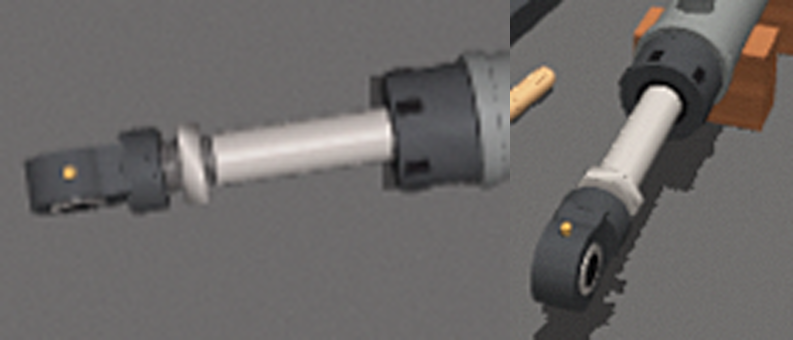

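```bash
cat > fit.py <<'E'
from h import *
# clip: rib-top corners
sc=np.array([(310.5,290.85),(321.7,297.15),(307.4,315.5),(295.1,309.2)]); tc=np.array([(214.3,244.75),(231.7,247.75),(230.8,256),(213.25,254.2)])
L=np.array([(a,b,0) for a,b in((.011,.0225),(-.011,.0225),(.011,-.0225),(-.011,-.0225))])
def fun(p,full=0):
    P=L@R.from_euler("z",p[2]).as_matrix().T+[p[0],p[1],.076]
    r=[]
    for C,o in((S,sc),(T,tc)):
        q=C.proj(P); d=np.linalg.norm(q[:,None]-o,axis=2); j=d.argmin(0); r.append((q[j]-o).ravel())
    return np.concatenate(r)
for y0 in(.2,0,-.2,3.14-.3):
    r=least_squares(fun,[.445,.2,y0]); print("clip",r.x.round(4),np.degrees(r.x[2]).round(1),round(r.cost,1),r.fun.round(1))
# rod axis from silhouette mid-lines
import sys
im={"side":viewer.read_camera("side"),"top":viewer.read_camera("top")}
g=np.array([.6304,-.0232,.083]); d=np.array([-.027,.174,0]);d/=np.linalg.norm(d)
for it in range(3):
    obs=[]
    for n,C in(("side",S),("top",T)):
        I=cv2.cvtColor(im[n],cv2.COLOR_BGR2GRAY).astype(np.float32)
        for s in np.arange(.02,.075,.005):
            a,b=C.proj(g+d*s)[0],C.proj(g+d*(s+.01))[0]; t=(b-a)/np.linalg.norm(b-a); nn=np.array([-t[1],t[0]])
            k=np.arange(-14,14.01,.1); p=a+np.outer(k,nn)
            v=cv2.remap(I,p[:,0].astype(np.float32)[None],p[:,1].astype(np.float32)[None],cv2.INTER_LINEAR)[0]
            th=.5*(v.max()*.8+np.percentile(v,10)); w=np.where(v>th)[0]
            obs.append((n,s,a+nn*k[[w[0],w[-1]]].mean(),(w[-1]-w[0])*.1))
    def f2(p):
        dd=np.array([-np.sin(p[3]),np.cos(p[3]),0]);G=np.array([p[0],-.0232,p[1]]);r=[]
        for n,s,c,w in obs:
            C=S if n=="side" else T
            a,b=C.proj(np.array([p[0],p[2],p[1]])+dd*s)[0],C.proj(np.array([p[0],p[2],p[1]])+dd*(s+.01))[0];t=(b-a)/np.linalg.norm(b-a)
            r.append((c-a)@np.array([-t[1],t[0]]))
        return np.r_[r,(p[2]-g[1])*100]
    r=least_squares(f2,[g[0],g[2],g[1],np.arctan2(-d[0],d[1])]); p=r.x; g=np.array([p[0],p[2],p[1]]); d=np.array([-np.sin(p[3]),np.cos(p[3]),0])
print("gland",g.round(4),"yaw",np.degrees(p[3]).round(2)); print(r.fun.round(1)); print([round(o[3],1) for o in obs])
for C in(S,T): print(C.proj(np.array([g,g+d*.1,g+d*.18])).round(1).tolist())
E
python3 fit.py; python3 -c "
from h import *
s=get_state();print(R.from_quat(s['tcp_rot']).as_matrix().round(3))"
```

```text
clip [0.4416 0.2139 0.0817] 4.7 70.9 [ 6.6  1.4 -4.6 -4.9  0.7 -1.5 -0.9  0.3 -3.  -0.2 -1.3  4.5 -0.4 -3.8
 -1.4 -0.5]
clip [0.4416 0.2139 0.0817] 4.7 70.9 [ 6.6  1.4 -4.6 -4.9  0.7 -1.5 -0.9  0.3 -3.  -0.2 -1.3  4.5 -0.4 -3.8
 -1.4 -0.5]
clip [ 0.4361  0.2135 -0.1404] -8.0 9.2 [ 0.1 -1.5  1.  -1.6  0.4 -0.5  0.2 -1.  -1.8  0.  -0.8 -0.3 -1.3  0.6
 -2.2 -0.3]
clip [0.4361 0.2135 3.0012] 172.0 9.2 [ 0.1 -1.5  1.  -1.6  0.4 -0.5  0.2 -1.  -1.8  0.  -0.8 -0.3 -1.3  0.6
 -2.2 -0.3]
gland [ 0.6267 -0.0232  0.1346] yaw 16.09
[ 2.2  1.1  0.4 -0.2 -0.3 -0.3 -0.1 -0.1  0.1 -2.9  0.2 -1.4 -1.1 -0.8
 -0.5 -0.3  0.   0.2  0.4  0.8  1.2  1.4 -0. ]
[np.float64(21.2), np.float64(23.2), np.float64(24.6), np.float64(25.5), np.float64(25.7), np.float64(25.4), np.float64(25.0), np.float64(24.7), np.float64(24.3), np.float64(17.8), np.float64(23.8), np.float64(11.0), np.float64(10.5), np.float64(10.5), np.float64(10.6), np.float64(10.5), np.float64(10.4), np.float64(10.8), np.float64(10.3), np.float64(10.5), np.float64(10.6), np.float64(10.6)]
[[269.0, 164.6], [258.4, 193.9], [248.2, 222.0]]
[[320.6, 168.4], [279.0, 180.2], [245.7, 189.7]]
[[-0.919  0.394 -0.   ]
 [ 0.394  0.919 -0.   ]
 [ 0.    -0.    -1.   ]]
```

```bash
python3 - <<'E'
from h import *
g=np.array([.6304,-.0232,.083]); d=np.array([-.027,.174,0]);d/=np.linalg.norm(d)
for n,C in(("side",S),("top",T)):
    I=cv2.cvtColor(viewer.read_camera(n),cv2.COLOR_BGR2GRAY).astype(np.float32)
    for s in(.02,.04,.06,.08,.1):
        a,b=C.proj(g+d*s)[0],C.proj(g+d*(s+.01))[0]; t=(b-a)/np.linalg.norm(b-a); nn=np.array([-t[1],t[0]])
        k=np.arange(-16,17); p=a+np.outer(k,nn)
        v=cv2.remap(I,p[:,0].astype(np.float32)[None],p[:,1].astype(np.float32)[None],cv2.INTER_LINEAR)[0]
        print(n,s,a.round(1),nn.round(2),v.astype(int).tolist())
E
```

```text
side 0.02 [264.4 190.7] [-0.87 -0.5 ] [55, 51, 46, 44, 41, 46, 40, 45, 86, 138, 166, 183, 196, 208, 214, 214, 215, 214, 214, 210, 202, 194, 147, 60, 39, 43, 40, 40, 63, 91, 110, 110, 109]
side 0.04 [261.2 196.3] [-0.87 -0.5 ] [53, 54, 55, 56, 54, 54, 55, 55, 97, 143, 167, 182, 195, 208, 214, 213, 212, 213, 213, 211, 204, 190, 163, 111, 107, 108, 110, 110, 109, 108, 111, 110, 109]
side 0.06 [257.8 202. ] [-0.87 -0.5 ] [53, 55, 52, 55, 54, 54, 53, 62, 100, 146, 170, 182, 195, 206, 214, 214, 214, 214, 213, 209, 201, 191, 165, 119, 103, 109, 109, 110, 110, 109, 109, 109, 108]
side 0.08 [254.4 208.1] [-0.87 -0.5 ] [61, 53, 55, 55, 56, 52, 50, 62, 109, 150, 171, 185, 196, 208, 214, 215, 214, 216, 215, 210, 204, 194, 175, 126, 105, 109, 109, 107, 109, 108, 108, 111, 110]
side 0.1 [250.8 214.3] [-0.87 -0.5 ] [54, 55, 52, 66, 123, 158, 165, 156, 152, 151, 153, 158, 151, 143, 138, 139, 141, 159, 173, 182, 195, 207, 213, 210, 199, 176, 123, 106, 108, 111, 110, 109, 109]
top 0.02 [311.1 171.8] [-0.15 -0.99] [108, 107, 107, 106, 106, 107, 107, 108, 105, 106, 136, 162, 181, 191, 199, 221, 219, 204
[... 176 characters left out ...]
9, 191, 198, 222, 221, 204, 189, 178, 165, 133, 109, 106, 107, 107, 108, 107, 107, 106, 107, 108, 108]
top 0.06 [294.8 174.3] [-0.15 -0.99] [105, 106, 107, 108, 107, 107, 106, 107, 107, 106, 131, 161, 180, 191, 202, 217, 219, 203, 189, 179, 164, 133, 109, 105, 107, 108, 108, 107, 107, 106, 106, 107, 107]
top 0.08 [286.6 175.6] [-0.15 -0.99] [107, 107, 108, 109, 107, 107, 108, 106, 105, 110, 132, 160, 180, 190, 202, 217, 217, 205, 189, 179, 165, 133, 103, 103, 107, 106, 107, 107, 108, 108, 107, 107, 108]
top 0.1 [278.5 176.8] [-0.15 -0.99] [107, 107, 107, 107, 107, 107, 107, 105, 105, 101, 84, 74, 75, 79, 95, 114, 115, 104, 93, 89, 84, 77, 99, 107, 107, 105, 107, 108, 108, 108, 108, 106, 106]
```

```bash
python3 - <<'E'
from h import *
P,f=tri(np.array([259.5,199.15])+.7*np.array([.87,.5]),np.array([298.85,173.7])+.45*np.array([.15,.99])); print(P.round(4),f.round(2))
g=np.array([.6304,-.0232,.083]);d=np.array([-.027,.174,0]);d/=np.linalg.norm(d);print((g+.05*d).round(4))
# eye from gold grease-nipple? pinpoint again
for c in("side","top"):
    viewer.read_camera(c)
    for n in("eye_mid","gland_face"):
        r=viewer.pinpoint(c,n)[0];print(c,n,(np.array(r["xy"])*[560,420]).round(1))
s=get_state();print(s["time"],R.from_quat(s["tcp_rot"]).as_euler("zyx",degrees=True))
E
```

```text
[0.6216 0.026  0.0824] [-0.05 -0.01  0.02  0.05]
[0.6227 0.0262 0.083 ]
side eye_mid [236.7 241.7]
side gland_face [266.2 186.2]
top eye_mid [247.1 181.8]
top gland_face [318.3 171.4]
1.6 [-1.56810441e+02 -2.19586434e-04 -1.79999801e+02]
```

```bash
python3 -m handwheel '[[[0.085,0,0,0,7],[0.085,0,0,0,7],[0.085,0,0,0,7],[0.085,0,0,0,7],[0.085,0,0,0,7],[0.085,0,0,0,7],[0.085,0,0,0,7],[0.085,0,0,0,7],[0.085,0,0,0,7],[0.085,0,0,0,7],[0.085,0,0,0,4.8]]]' 80
python3 -m handwheel '[[[0.085,-0.0316,0.0188,0,0],[0.085,-0.0316,0.0188,0,0],[0.085,-0.0316,0.0188,0,0],[0.085,-0.0316,0.0188,0,0],[0.085,-0.0316,0.0188,0,0],[0.085,-0.0316,0.0188,0,0],[0.085,-0.0316,0.0188,0,0],[0.085,-0.0316,0.0188,0,0],[0.085,-0.0316,0.0188,0,0],[0.085,-0.0316,0.0188,0,0],[0.085,-0.0316,0.0188,0,0],[0.085,-0.0316,0.0188,0,0]]]'
cat > st.py <<'E'
from h import *
s=get_state();r=R.from_quat(s["tcp_rot"]).as_matrix();print(round(s["time"],2),s["eef_pos"].round(4),"yaw_y",np.degrees(np.arctan2(r[1,1],r[0,1])).round(2),"F",s["contact_force"].round(1),"open",round(s["opening"]*.0854,4),"ff",round(s["finger_force"],1))
E
python3 st.py
```

```text
time: 2.52
eef_pos: [0.2658, 0.6204, 0.207]
tcp_rot: [0.756, 0.654, 0.0, 0.0]
contact_force: [-0.4, -0.0, 0.7]
opening: 0.995
finger_force: 0.0
time: 3.52
eef_pos: [0.4369, 0.2119, 0.2074]
tcp_rot: [0.755, 0.656, 0.0, 0.0]
contact_force: [1.1, -0.3, 0.1]
opening: 0.998
finger_force: 0.0
3.52 [0.4369 0.2119 0.2074] yaw_y -7.98 F [ 1.1 -0.3  0.1] open 0.0852 ff 0.0
```

```bash
python3 -m handwheel '[[[0.05,0,0,0.03,0],[0.05,0,0,0.03,0],[0.05,0,0,0.03,0],[0.05,0,0,0.024,0],[0.05,0,0,0.0,0],[0.05,0,0,0.0,0]]]' >/dev/null
python3 st.py; python3 - <<'E'
from h import *
a=viewer.read_camera("side")[250:350,240:370];b=viewer.read_camera("top")[200:290,170:270]
cv2.imwrite("pics/d1.png",np.hstack([cv2.resize(a,(520,400),interpolation=cv2.INTER_CUBIC),cv2.resize(b,(278,400*1),interpolation=cv2.INTER_CUBIC)[:, :278]]))
E
```

```text
4.02 [0.4355 0.2133 0.0922] yaw_y -8.0 F [-0.2  0.7  0.6] open 0.0502 ff 0.0
```

View pics/d1.png

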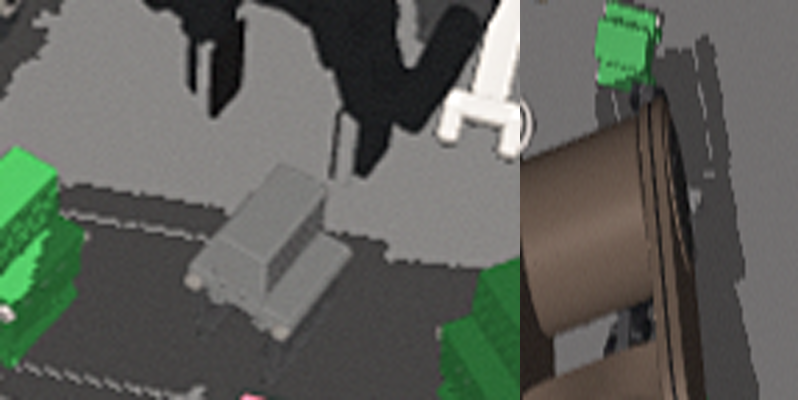

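```bash
python3 - <<'E'
from h import *
r=R.from_euler("z",-8,degrees=True).as_matrix();
for z in(.0922,.097,.1):
    print(z,S.proj([np.array([.4355,.2133,z])+r@[a,0,0] for a in(-.03,0,.03)]).round(1).tolist())
print(S.proj([np.array([.4361,.2135,.076])+r@[a,b,0] for a,b in((0,0),(.011,.0225),(-.011,.0225),(-.011,-.0225),(.011,-.0225))]).round(1))
E
```

```text
0.0922 [[327.7, 303.9], [310.3, 294.9], [293.5, 286.3]]
0.097 [[328.0, 301.8], [310.5, 292.9], [293.6, 284.2]]
0.1 [[328.1, 300.5], [310.6, 291.5], [293.7, 282.9]]
[[309.3 301.8]
 [295.4 308.2]
 [307.8 315. ]
 [322.7 295.5]
 [310.6 289.3]]
```

```bash
python3 -m handwheel '[[[0.05,0,0,0.015,0],[0.05,0,0,0.015,0],[0.05,0,0,0.008,0],[0.05,0,0,0,0],[0.05,0,0,0.0,0]]]' >/dev/null
python3 st.py
python3 -m handwheel '[[[0.03,0,0,0,0],[0.03,0,0,0,0],[0.015,0,0,0,0],[0.015,0,0,0,0],[0.015,0,0,0,0],[0.015,0,0,0,0],[0.015,0,0,0,0]]]' 80 >/dev/null
python3 st.py
```

```text
4.53 [0.4372 0.2139 0.0561] yaw_y -7.98 F [ 0.5 -0.5  0.9] open 0.0497 ff 0.0
5.12 [0.4365 0.2135 0.0551] yaw_y -7.99 F [0.  0.2 0.2] open 0.0147 ff 0.0
```

```bash
python3 - <<'E'
from h import *
a=viewer.read_camera("side")[250:350,240:370]
cv2.imwrite("pics/d2.png",cv2.resize(a,(780,600),interpolation=cv2.INTER_CUBIC))
E
```

```text
(no output)
```

View pics/d2.png

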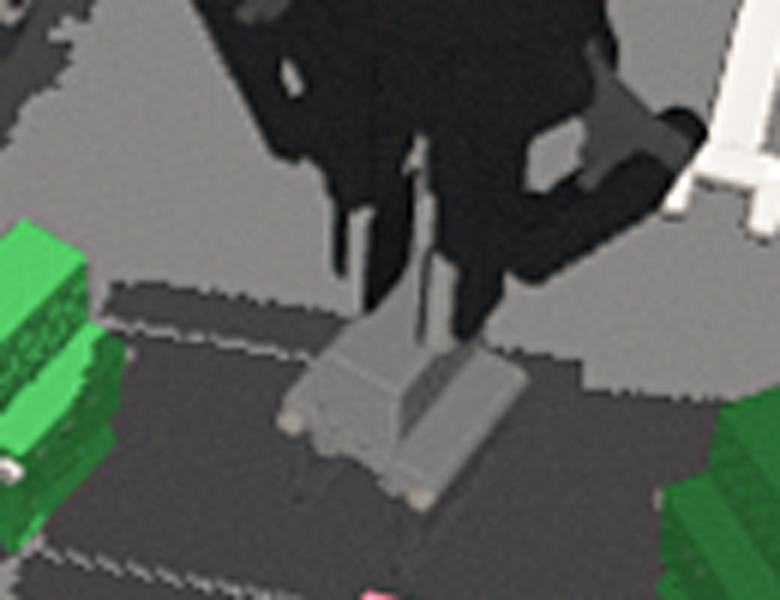

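```bash
python3 - <<'E'
from h import *
r=R.from_euler("z",-8,degrees=True).as_matrix();
for z in(.056,.06):
    print(z,S.proj([np.array([.4365,.2135,z])+r@[a,b,0] for b in(-.011,.011) for a in(-.0075,.0075,-.02,.02)]).round(1).tolist())
for z in (.049,.055,.06): print(z,S.at_z((307.5,304),z).round(4), S.at_z((300,301.7),z).round(4), S.at_z((315,306.7),z).round(4))
print("rib near corner@.076",S.at_z((306.7,315.8),.076),S.at_z((295.1,309.2),.076),S.at_z((310.5,290.85),.076))
print("top",T.at_z((222.5,250.7),.076),T.at_z((213.8,249.5),.076),T.at_z((231.2,251.9),.076))
E
```

```text
0.056 [[316.0, 307.4], [307.8, 303.1], [322.9, 311.0], [301.1, 299.6], [308.8, 316.9], [300.5, 312.4], [315.8, 320.7], [293.8, 308.7]]
0.06 [[316.1, 305.8], [308.0, 301.5], [323.1, 309.4], [301.2, 298.0], [308.9, 315.3], [300.6, 310.8], [316.0, 319.1], [293.8, 307.1]]
0.049 [0.444  0.1981 0.049 ] [0.4567 0.1992 0.049 ] [0.4311 0.1977 0.049 ]
0.055 [0.4424 0.2027 0.055 ] [0.455  0.2038 0.055 ] [0.4297 0.2023 0.055 ]
0.06 [0.4411 0.2065 0.06  ] [0.4535 0.2076 0.06  ] [0.4285 0.2061 0.06  ]
rib near corner@.076 [0.42926951 0.23943148 0.076     ] [0.4497363  0.23606032 0.076     ] [0.44278731 0.19261229 0.076     ]
top [0.43607523 0.20983334 0.076     ] [0.43887014 0.23090329 0.076     ] [0.43328347 0.18878718 0.076     ]
```

```bash
python3 -m handwheel '[[[0.055,0,0,0,0],[0.055,0,0,0,0],[0.055,0,0,0,0],[0.055,0,0,0,0],[0.055,0,0,0.005,0],[0.055,0,0,0.005,0],[0.055,0,0,0,0]]]' 20 >/dev/null
python3 st.py
python3 -m handwheel '[[[0.035,0,0,0,0],[0.035,0,0,0,0],[0.02,0,0,0,0],[0.015,0,0,0,0],[0.015,0,0,0,0],[0.015,0,0,0,0]]]' 20 >/dev/null
python3 st.py
```

```text
5.75 [0.4354 0.2133 0.0436] yaw_y -7.99 F [0.1 0.4 0.1] open 0.0549 ff 0.0
6.25 [0.4366 0.2136 0.0452] yaw_y -7.99 F [-0.1  0.6  0.5] open 0.0208 ff 23.7
```

```bash
python3 -m handwheel '[[[0.05,0,0,0,0],[0.05,0,0,0,0],[0.05,0,0,0,0],[0.05,0,0,0.004,0],[0.05,0,0,0.004,0],[0.05,0,0,0,0]]]' 20 >/dev/null
python3 st.py
python3 -m handwheel '[[[0.035,0,0,0,0],[0.035,0,0,0,0],[0.02,0,0,0,0],[0.015,0,0,0,0],[0.015,0,0,0,0]]]' 20 >/dev/null
python3 st.py;  python3 - <<'E'
from h import *
a=viewer.read_camera("side")[250:350,240:370]
cv2.imwrite("pics/d3.png",cv2.resize(a,(780,600),interpolation=cv2.INTER_CUBIC))
E
```

```text
6.75 [0.4356 0.2133 0.0359] yaw_y -7.99 F [-0.4 -1.3 -0.3] open 0.0498 ff 0.0
7.17 [0.4366 0.2136 0.0372] yaw_y -7.99 F [-0.7 -0.3  1.4] open 0.0214 ff 24.8
```

View pics/d3.png

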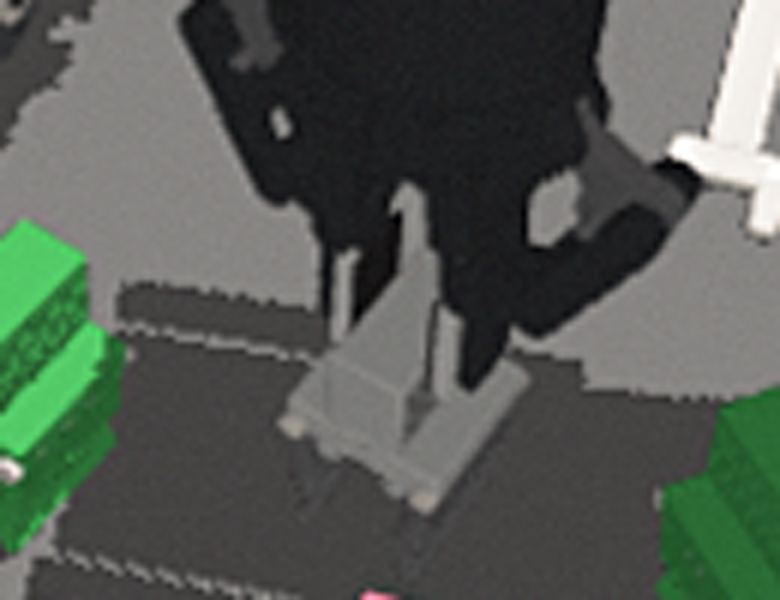

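```bash
python3 -m handwheel '[[[0.015,0,0,0,0],[0.015,0,0,0,0],[0.015,0,0,-0.01,0],[0.015,0,0,-0.03,0],[0.015,0,0,-0.03,0],[0.015,0,0,-0.03,0],[0.015,0,0,-0.03,-5.6],[0.015,0,0,0,-5.6],[0.015,0,0,0,-5.6],[0.015,0,0,0,0]]]' 80 >/dev/null
python3 st.py
python3 -m handwheel '[[[0.015,-0.0214,0.0154,0,0],[0.015,-0.0214,0.0154,0,0],[0.015,-0.0214,0.0154,0,0],[0.015,-0.0214,0.0154,0,0],[0.015,-0.0214,0.0154,0,0],[0.015,-0.0214,0.0154,0,0],[0.015,-0.0214,0.0154,0,0],[0.015,-0.0214,0.0154,0,0],[0.015,-0.0214,0.0154,0,0],[0.015,-0.0214,0.0154,0,0],[0.015,0,0,0,0],[0.015,0,0,0,0]]]' >/dev/null
python3 st.py; python3 - <<'E'
from h import *
a=viewer.read_camera("side")[110:240,190:340]
cv2.imwrite("pics/d4.png",cv2.resize(a,(692,600),interpolation=cv2.INTER_CUBIC))
for n in "long_clip","long_clip_bore":
    for r in viewer.pinpoint("side",n): print(n,r["confidence"],np.array(r["xy"])*[560,420])
E
```

```text
8.05 [0.4363 0.2135 0.1677] yaw_y 8.91 F [-0.5  0.  -3.2] open 0.0198 ff 80.5
9.05 [0.6212 0.0247 0.1658] yaw_y 8.57 F [-0.4  0.3 -1.6] open 0.0201 ff 80.4
long_clip 0.94 [366.128 353.01 ]
long_clip 0.91 [240.576 323.988]
long_clip 0.63 [302.288 396.9  ]
long_clip 0.56 [261.128 179.508]
long_clip_bore 0.9 [257.208 169.092]
long_clip_bore 0.89 [235.704 320.502]
long_clip_bore 0.85 [367.696 346.5  ]
```

View pics/d4.png

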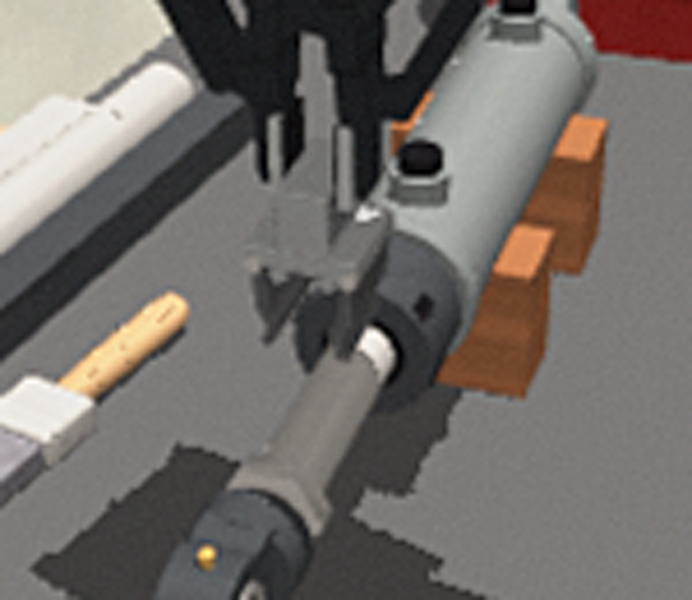

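```bash
python3 - <<'E'
from h import *
y=np.radians(8.7);d=np.array([-np.sin(y),np.cos(y),0]);x=np.array([np.cos(y),np.sin(y),0]);c=np.array([.6214,.0255,.129])
for n,a,s,z in(("bore",0,0,.0238),("orig near",0,.0225,0),("saddleL",.0235,.0225,.039),("saddleR",-.0235,.0225,.039),("ribL",.011,.0225,.076),("ribR",-.011,.0225,.076)):
    print(n,S.proj(c+a*x+s*d+[0,0,z]).round(1))
A=S.proj(np.array([c+[0,0,.0238],c+[0,0,.0238]+.003*x])).round(2);print(A)
E
```

```text
bore [[259.6 169.5]]
orig near [[255.8 186.5]]
saddleL [[243.2 166.7]]
saddleR [[267.6 171.2]]
ribL [[248.9 150.2]]
ribR [[260.7 152.2]]
[[259.6  169.51]
 [258.09 169.23]]
```

```bash
python3 -m handwheel '[[[0.015,0,0,0.015,0],[0.015,0,0,0.015,0],[0.015,0,0,0.004,0],[0.015,0,0,0,0],[0.015,0,0,0,0]]]' >/dev/null
python3 st.py
for i in 1; do python3 -m handwheel '[[[0.015,0,0,0.002,0],[0.015,0,0,0,0]]]' >/dev/null; python3 st.py; python3 -m handwheel '[[[0.015,0,0,0.002,0],[0.015,0,0,0,0]]]' >/dev/null; python3 st.py; python3 -m handwheel '[[[0.015,0,0,0.002,0],[0.015,0,0,0,0]]]' >/dev/null; python3 st.py; done
```

```text
9.62 [0.621  0.0263 0.1332] yaw_y 8.84 F [ 0.5  1.  -1.7] open 0.0198 ff 80.4
9.78 [0.6219 0.0258 0.132 ] yaw_y 8.82 F [ 0.3 -0.3 -3.1] open 0.0197 ff 80.4
9.95 [0.6215 0.0257 0.1292] yaw_y 8.8 F [ 0.4  0.1 -2.1] open 0.0198 ff 80.4
10.12 [0.6213 0.0256 0.1267] yaw_y 8.8 F [-0.2 -0.3 -2.3] open 0.02 ff 80.4
```

```bash
for r in a b c d; do python3 -m handwheel '[[[0.015,0,0,0.001,0],[0.015,0,0,0.001,0],[0.015,0,0,0,0]]]' >/dev/null; python3 st.py; done
```

```text
10.37 [0.6213 0.0257 0.1247] yaw_y 8.8 F [-0.2 -0.6 -1.9] open 0.0201 ff 80.4
10.62 [0.6213 0.0257 0.1227] yaw_y 8.8 F [ 0.3  0.3 -2.4] open 0.0199 ff 80.4
10.87 [0.6213 0.0257 0.1207] yaw_y 8.8 F [-0.3  0.  -2.7] open 0.0197 ff 80.4
11.12 [0.6217 0.0256 0.1194] yaw_y 8.82 F [-0.3 -0.4 -0.1] open 0.0197 ff 80.6
```

Contact beginning (jaws on the rod). Smaller steps.

```bash
for r in a b c d; do python3 -m handwheel '[[[0.015,0,0,0.001,0],[0.015,0,0,0,0]]]' >/dev/null; python3 st.py; done
```

```text
11.28 [0.6219 0.0256 0.1188] yaw_y 8.82 F [-1.2  0.3  0.8] open 0.0198 ff 80.9
11.45 [0.622  0.0256 0.1177] yaw_y 8.82 F [-0.5 -0.4  1.5] open 0.0197 ff 81.0
11.62 [0.6217 0.0256 0.1163] yaw_y 8.81 F [0.2 0.5 1.9] open 0.0201 ff 81.0
11.78 [0.6214 0.0256 0.1148] yaw_y 8.81 F [ 0.1 -0.3  0.4] open 0.0199 ff 80.8
```

```bash
for r in a b c d e f; do python3 -m handwheel '[[[0.015,0,0,0.001,0],[0.015,0,0,0,0]]]' >/dev/null; python3 st.py; done
```

```text
11.95 [0.6213 0.0257 0.1136] yaw_y 8.81 F [ 0.1 -0.3  0.7] open 0.0203 ff 80.8
12.12 [0.6214 0.0257 0.1128] yaw_y 8.81 F [ 0.8 -0.5  0.6] open 0.0198 ff 80.8
12.28 [0.6214 0.0257 0.1119] yaw_y 8.81 F [-0.5 -0.3  2.1] open 0.0197 ff 80.9
12.45 [0.6216 0.0257 0.1113] yaw_y 8.81 F [-0.1 -0.4  2.5] open 0.0197 ff 81.1
12.62 [0.6218 0.0257 0.1109] yaw_y 8.81 F [-0.4 -0.8  5.1] open 0.0197 ff 81.4
12.78 [0.6221 0.0257 0.1104] yaw_y 8.81 F [-1.2  0.3  6.9] open 0.0197 ff 81.5
```

```bash
for r in a b c d; do python3 -m handwheel '[[[0.015,0,0,0.001,0],[0.015,0,0,0,0]]]' >/dev/null; python3 st.py; done
```

```text
12.95 [0.6222 0.0256 0.1096] yaw_y 8.81 F [-0.3  0.3  6.2] open 0.02 ff 81.6
13.12 [0.6222 0.0256 0.1084] yaw_y 8.81 F [-1.6  0.9  6.1] open 0.0197 ff 81.5
13.28 [0.622  0.0255 0.1071] yaw_y 8.81 F [-0.5  0.3  5. ] open 0.0196 ff 81.4
13.45 [0.6218 0.0255 0.1056] yaw_y 8.81 F [ 0.5 -0.   3.8] open 0.0198 ff 81.2
```

```bash
for r in a b c d e; do python3 -m handwheel '[[[0.015,0,0,0.001,0],[0.015,0,0,0,0]]]' >/dev/null; python3 st.py; done
```

```text
13.62 [0.6214 0.0256 0.1038] yaw_y 8.81 F [ 0.3 -0.3  2.3] open 0.0202 ff 81.0
13.78 [0.6211 0.0257 0.1022] yaw_y 8.81 F [ 1.1 -0.6 -0.2] open 0.0198 ff 80.8
13.95 [0.621  0.0257 0.101 ] yaw_y 8.81 F [ 0.5 -0.6 -0.5] open 0.0198 ff 80.6
14.12 [0.621  0.0257 0.1001] yaw_y 8.8 F [ 0.8 -0.2 -2. ] open 0.0198 ff 80.4
14.28 [0.621  0.0258 0.0992] yaw_y 8.8 F [ 0.7  0.3 -3.4] open 0.0197 ff 80.4
```

```bash
for r in a b c d; do python3 -m handwheel '[[[0.015,0,0,0.001,0],[0.015,0,0,0,0]]]' >/dev/null; python3 st.py; done
```

```text
14.45 [0.621  0.0258 0.0983] yaw_y 8.8 F [-0.1 -0.3 -2.5] open 0.0201 ff 80.4
14.62 [0.6211 0.0258 0.0974] yaw_y 8.8 F [ 0.7 -0.1 -3.3] open 0.0195 ff 80.3
14.78 [0.6211 0.0258 0.0965] yaw_y 8.8 F [ 1.1  0.9 -3.6] open 0.0198 ff 80.3
14.95 [0.6211 0.0257 0.0955] yaw_y 8.8 F [ 0.5  0.7 -4.1] open 0.0198 ff 80.3
```

```bash
for r in a b c d; do python3 -m handwheel '[[[0.015,0,0,0.001,0],[0.015,0,0,0,0]]]' >/dev/null; python3 st.py; done
```

```text
15.12 [0.6211 0.0257 0.0945] yaw_y 8.8 F [ 1.3 -0.3 -4.1] open 0.02 ff 80.2
15.28 [0.6212 0.0257 0.0936] yaw_y 8.8 F [ 0.6 -0.  -4.6] open 0.0196 ff 80.2
15.45 [0.6213 0.0257 0.0929] yaw_y 8.8 F [ 0.4  0.8 -3.7] open 0.0196 ff 80.3
15.62 [0.6214 0.0257 0.0928] yaw_y 8.81 F [-2.3 -0.6  1.1] open 0.0199 ff 80.8
```

```bash
python3 -m handwheel '[[[0.015,0,0,0.0007,0],[0.015,0,0,0,0],[0.015,0,0,0,0],[0.015,0,0,0,0]]]' >/dev/null; python3 st.py
python3 -m handwheel '[[[0.03,0,0,0,0],[0.05,0,0,0,0],[0.05,0,0,0,0],[0.05,0,0,0,0],[0.05,0,0,-0.02,0],[0.05,0,0,-0.03,0],[0.05,0,0,-0.03,0],[0.05,0,0,-0.03,0],[0.05,0,0,0,0],[0.05,0,0,0,0]]]' >/dev/null; python3 st.py
python3 - <<'E'
from h import *
a=viewer.read_camera("side")[110:270,190:340]
cv2.imwrite("pics/d5.png",cv2.resize(a,(562,600),interpolation=cv2.INTER_CUBIC))
for c in("side","top"):
  viewer.read_camera(c)
  for n in "long_clip_bore","eye_mid","gland_face":
    for r in viewer.pinpoint(c,n)[:2]: print(c,n,round(r["confidence"],2),(np.array(r["xy"])*[560,420]).round(1))
E
```

```text
15.95 [0.6214 0.0256 0.0928] yaw_y 8.81 F [-4.8  0.5  5.5] open 0.0199 ff 81.3
16.78 [0.6232 0.0255 0.2044] yaw_y 8.8 F [-0.8 -0.5 -0.9] open 0.0502 ff 0.0
side long_clip_bore 0.94 [365.3 349. ]
side long_clip_bore 0.79 [302.9 379.5]
side eye_mid 0.92 [235.8 245.1]
side gland_face 0.72 [265.7 186.7]
top long_clip_bore 0.89 [207.3 212.4]
top long_clip_bore 0.78 [225.3 290.1]
top eye_mid 0.9 [247.9 180.1]
top gland_face 0.69 [321.5 171.5]
```

View pics/d5.png

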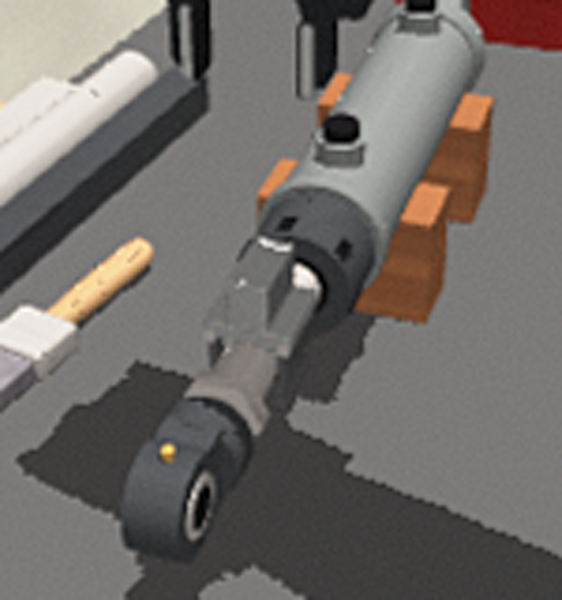

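```bash
python3 -m handwheel '[[[0.07,0.032,0,0,0],[0.07,0.032,0,0,0],[0.07,0.032,0,0,0],[0.07,0.031,0,0,0],[0.07,0,0,0,0],[0.07,0,0,0.03,0],[0.07,0,0,0.03,0],[0.07,0,0,0.03,0],[0.07,0,0,0.02,0],[0.07,0,0,0,0]]]' >/dev/null; python3 st.py
python3 -m handwheel '[[[0.07,0,0,0.012,0],[0.07,0,0,0.012,0],[0.07,0,0,0.012,0],[0.07,0,0,0,0],[0.07,0,0,0,0]]]' >/dev/null; python3 st.py
python3 -m handwheel '[[[0.04,0,0,0,0],[0.035,0,0,0,0],[0.02,0,0,0,0],[0.02,0,0,0,0],[0.02,0,0,0,0],[0.02,0,0,0,0]]]' 40 >/dev/null; python3 st.py
```

```text
18.07 [0.5978 0.1504 0.0851] yaw_y 8.8 F [-0.1 -0.3 -1.1] open 0.0697 ff 0.0
18.48 [0.6017 0.151  0.0548] yaw_y 8.8 F [-0.2 -0.8  0.5] open 0.0698 ff 0.0
18.98 [0.6025 0.1512 0.0564] yaw_y 8.8 F [-1.3 -0.8  4.3] open 0.0275 ff 42.0
```

```bash
python3 -m handwheel '[[[0.02,0,0,0,0],[0.02,0,0,0,0],[0.02,-0.002,0,0,0],[0.02,-0.004,0,0,0],[0.02,-0.004,0,0,0],[0.02,-0.004,0,0,0],[0.02,-0.004,0,0,0]]]' 60 >/dev/null; python3 st.py
python3 -m handwheel '[[[0.02,-0.003,0,0,0],[0.02,-0.003,0,0,0],[0.02,-0.003,0,0,0],[0.02,-0.003,0,0,0]]]' >/dev/null; python3 st.py
python3 -m handwheel '[[[0.02,-0.003,0,0,0],[0.02,-0.003,0,0,0],[0.02,-0.003,0,0,0],[0.02,0,0,0,0]]]' >/dev/null; python3 st.py
```

```text
19.57 [0.605  0.1353 0.0565] yaw_y 8.79 F [-2.4  6.2  5.3] open 0.0271 ff 59.7
19.9 [0.6068 0.1234 0.0565] yaw_y 8.8 F [-2.4  6.   6.8] open 0.0268 ff 59.8
20.23 [0.6081 0.1151 0.0565] yaw_y 8.78 F [-2.3  7.8  6.5] open 0.0271 ff 59.8
```

```bash
for r in a b c d; do python3 -m handwheel '[[[0.02,-0.001,0,0,0],[0.02,-0.001,0,0,0],[0.02,-0.001,0,0,0]]]' >/dev/null; python3 st.py; done
```

```text
20.48 [0.6084 0.113  0.0565] yaw_y 8.78 F [-1.6 10.5  5.5] open 0.0272 ff 59.8
20.73 [0.6088 0.1101 0.0564] yaw_y 8.78 F [-2.4  8.9  6.7] open 0.0268 ff 59.8
20.98 [0.6093 0.1071 0.0565] yaw_y 8.78 F [-3.8  8.5  7.4] open 0.0273 ff 59.8
21.23 [0.6097 0.1042 0.0564] yaw_y 8.79 F [-3.4  8.8  6.9] open 0.0273 ff 59.8
```

```bash
for r in a b c d; do python3 -m handwheel '[[[0.02,-0.001,0,0,0],[0.02,-0.0005,0,0,0]]]' >/dev/null; python3 st.py; done
```

```text
21.4 [0.61   0.1026 0.0564] yaw_y 8.79 F [-3.4  9.7  6.7] open 0.0271 ff 59.8
21.57 [0.6102 0.1011 0.0565] yaw_y 8.79 F [-2.   9.8  6.4] open 0.027 ff 59.8
21.73 [0.6104 0.0996 0.0565] yaw_y 8.79 F [-2.7  8.8  6.3] open 0.0268 ff 59.8
21.9 [0.6107 0.0981 0.0565] yaw_y 8.79 F [-2.8  8.8  6.6] open 0.0271 ff 59.8
```

```bash
for r in a b c d e; do python3 -m handwheel '[[[0.02,-0.0008,0,0,0],[0.02,-0.0004,0,0,0]]]' >/dev/null; python3 st.py; done
```

```text
22.07 [0.6108 0.097  0.0564] yaw_y 8.79 F [-1.8  9.6  5.8] open 0.0272 ff 59.8
22.23 [0.611  0.0958 0.0565] yaw_y 8.79 F [-2.6  9.6  6.8] open 0.0268 ff 59.8
22.4 [0.6112 0.0946 0.0564] yaw_y 8.79 F [-2.5  9.8  6.8] open 0.0268 ff 59.8
22.57 [0.6114 0.0934 0.0564] yaw_y 8.79 F [-2.3  9.5  6.4] open 0.0269 ff 59.8
22.73 [0.6115 0.0923 0.0564] yaw_y 8.79 F [-1.9  8.9  6.5] open 0.0273 ff 59.8
```

```bash
for r in a b c d e; do python3 -m handwheel '[[[0.02,-0.0008,0,0,0],[0.02,-0.0004,0,0,0]]]' >/dev/null; python3 st.py; done
```

```text
22.9 [0.6117 0.091  0.0564] yaw_y 8.79 F [-2.5  9.5  6.3] open 0.0268 ff 59.8
23.07 [0.6119 0.0899 0.0564] yaw_y 8.79 F [-2.8  9.3  7.2] open 0.027 ff 59.8
23.23 [0.6119 0.0897 0.0565] yaw_y 8.77 F [-3.4 12.4  7.3] open 0.027 ff 59.8
23.4 [0.6119 0.0898 0.0564] yaw_y 8.76 F [-2.4 16.7  6.2] open 0.0274 ff 59.9
23.57 [0.6119 0.0898 0.0564] yaw_y 8.76 F [-3.8 20.6  7.1] open 0.0267 ff 59.9
```

```bash
python3 -m handwheel '[[[0.02,-0.0005,0,0,0],[0.02,0,0,0,0],[0.02,0,0,0,0],[0.02,0,0,0,0]]]' >/dev/null; python3 st.py; python3 -m handwheel '[[[0.02,0,0,0,0],[0.02,0,0,0,0],[0.02,0,0,0,0],[0.02,0,0,0,0],[0.02,0,0,0,0]]]' >/dev/null; python3 st.py
```

```text
23.9 [0.6119 0.0898 0.0564] yaw_y 8.76 F [-2.7 20.6  7. ] open 0.0269 ff 59.9
24.32 [0.6119 0.0898 0.0565] yaw_y 8.76 F [-3.7 19.8  8.1] open 0.0269 ff 59.9
```

```bash
python3 -m handwheel '[[[0.02,-0.0005,0,0,0],[0.02,0,0,0,0],[0.02,0,0,0,0],[0.02,0,0,0,0],[0.02,0,0,0,0],[0.02,0,0,0,0],[0.02,0,0,0,0],[0.02,0,0,0,0]]]' >/dev/null; python3 st.py; python3 -m handwheel '[[[0.02,0.001,0,0,0],[0.02,0.001,0,0,0],[0.02,0.001,0,0,0],[0.02,0,0,0,0]]]' >/dev/null; python3 st.py
```

```text
24.98 [0.6119 0.0898 0.0564] yaw_y 8.72 F [-4.2 20.6  8.4] open 0.0267 ff 59.9
25.32 [0.6119 0.0897 0.0564] yaw_y 8.75 F [-3.1 12.5  7.2] open 0.0269 ff 59.8
```

```bash
python3 -m handwheel '[[[0.02,0.001,0,0,0],[0.02,0.001,0,0,0],[0.02,0,0,0,0]]]' >/dev/null; python3 st.py; python3 -m handwheel '[[[0.045,0,0,0,0],[0.06,0,0,0,0],[0.06,0,0,0,0],[0.06,0,0,0,0],[0.06,0,0,-0.02,0],[0.06,0,0,-0.03,0],[0.06,0,0,-0.03,0],[0.06,0,0,-0.03,0],[0.06,0,0,-0.03,0],[0.06,0,0,0,0],[0.06,0,0,0,0],[0.06,0,0,0,0]]]' >/dev/null; python3 st.py
python3 - <<'E'
from h import *
a=viewer.read_camera("side")[110:270,190:340]
cv2.imwrite("pics/d6.png",cv2.resize(a,(562,600),interpolation=cv2.INTER_CUBIC))
E
```

```text
25.57 [0.612  0.0896 0.0564] yaw_y 8.75 F [-2.7  5.7  6.2] open 0.0264 ff 59.8
26.57 [0.6115 0.0866 0.1945] yaw_y 8.79 F [-0.6  0.4  0. ] open 0.06 ff 0.0
```

View pics/d6.png

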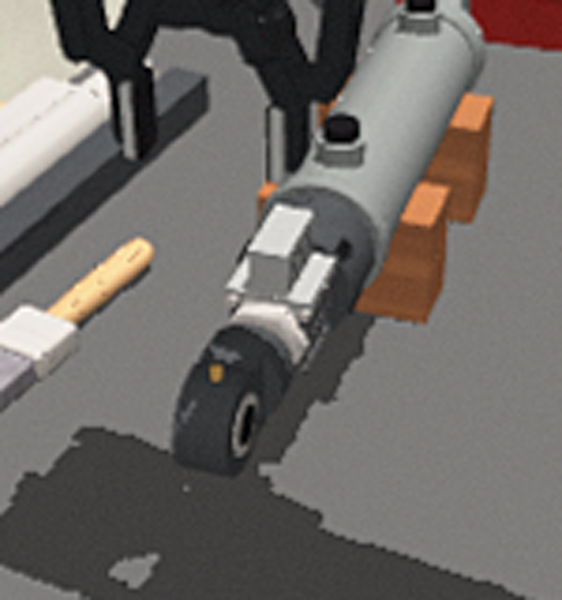

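```bash
python3 -c "
from plant import sign_off; print(sign_off())"
```

```text
the job is handed in; nothing more can be done
None
```

The long clip is snapped on the rod and jammed between the lock nut and the gland. I held it there at about 20 N at the wrist, which I estimate as 11–15 N on the clip, for over half a second, then let go and handed the job in; no verdict came back.

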